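# Pair the blank halves in their glue-up presses

## Robot

A 7-joint arm with a two-finger parallel gripper is mounted at the origin on the work surface. World frame = base frame: x ahead of the robot, y to its left, z up, the work surface at z = 0. Lengths are in m, angles in rad, forces in N, time in s.
With the tool pointing down it reaches from about 0.4 to 0.925 m from the base axis. Payload 5.6 kg.
Tool frame: the origin (TCP) lies between the finger pads; the fingertips stand 25 mm ahead of it and the grasp point (between the pads) lies 6 mm ahead of it; z points along the fingers, y is the direction in which the jaws open and shut (so a half turn about z gives the same grasp; the last joint's range is limited). The gripper opens to 85 mm and grips with 20 to 120 N. Pads are 22 mm wide; open, the fingers measure 114 mm over their backs; the gripper's body (76 mm by 85 mm) begins 54 mm behind the grasp point. The pads swing forward as they close: fully open they stand 13 mm farther back than shut.
Start: joints at [1.238, 0.468, -0.012, 1.603, 0.006, 1.071, -0.056], TCP at [0.186, -0.623, 0.256] pointing down, gripper open.
Joint ranges: [-2.53, 2.53], [-0.31, 2.02], [-1.57, 1.55], [0.28, 2.44], [-1.29, 4.43], [0.15, 1.84], [-2.92, 2.92]. Speed limits (rad/s): [2.57, 2.57, 3.14, 3.14, 3.14, 3.14, 3.14].

## Interface

Orientations are given as a rotation vector (axis times angle).
In Python, from bench import ctrl, claw, kinematics, get_obs, imaging, order gives the robot as it stands. Calls block until the motion is done:
- ctrl.reach(position, orientation): joint-space move of the TCP to a pose.
- ctrl.movel(position, orientation=None, speed=0.15): straight line of the TCP; orientation=None keeps the orientation; speed is the mean speed in m/s.
- ctrl.goto_joints(angles): joint-space move.
- claw.open_jaws() and claw.clamp(strength=None): open the fingers fully, or close them until they stop; strength is the grip in N (None keeps the last).
- ctrl.wait(seconds).
- kinematics.solve_ik(position, orientation): joint angles nearest the present ones, or None.
- get_obs(): the state.
- imaging.snapshot(name): name is "scene" or "side" or "wrist"; returns the picture (420x560x3 uint8, red, green, blue); there is no depth.
- imaging.camera_model(name): a dict with "fx", "fy", "cx", "cy" (pixels), "rvec" (rotation vector, rad) and "tvec" (3), from world to camera coordinates, as OpenCV has them. Camera axes: x right, y down, z forward; pixel columns grow to the right and rows downward; lengths in m; the calibration is good to about 2 mm. A picture is of the moment at which its call begins: read the wrist's pose just before it. camera_model takes no time and is no camera call; for the wrist camera it gives the pose at the moment of the call.
A pose or a line that the arm cannot do raises ctrl.MotionError and nothing moves.
- order.job_done(): hands the job in, once; it reports no verdict.
The state is a dict: "time_s": time; "joint_pos": joint angles; "joint_vel": joint speeds; "effort": joint torques, N m; "tool_pos": TCP position; "tcp_rot": TCP orientation; "force": force on the tool from outside, world axes, zero at the start; "moment": the same for the moment, N m; "opening": finger opening in m.
Only numpy, scipy, OpenCV 4.12 (cv2) and the standard library are available. Lean on these libraries where they do the work, as an engineer would, in place of code of your own. Each camera call takes 0.05 s, during which the arm holds its last target.

## Task

Each of the four small glue-up presses holds the first half of a two-part drawer-pull blank, but the loose second halves have been laid in the wrong presses. Rearrange the loose halves so that each lies flat in the middle of the open bed beside its partner of the same wood, square to it and with the ends lined up; the clear middle of the cutting mat can serve as the spare spot. Do not knock over the glue bottle.

Things in the scene. Friction and masses are not known exactly. Their poses are not given: they have to be found in the camera images.
- half_maple: Loose second half of the pale cream maple blank: wooden block 40 (own x) x 60 (own y, along the grain lines) x 32 mm high, 45 to 85 g; origin at the centre of its underside. Grip it across its ends, 60 mm apart along its y. It starts in the press of another wood, perhaps a little crooked.
- half_walnut: Loose second half of the very dark brown walnut blank: wooden block 40 (own x) x 60 (own y, along the grain lines) x 32 mm high, 45 to 85 g; origin at the centre of its underside. Grip it across its ends, 60 mm apart along its y. It starts in the press of another wood, perhaps a little crooked.
- half_padauk: Loose second half of the red padauk blank: wooden block 40 (own x) x 60 (own y, along the grain lines) x 32 mm high, 45 to 85 g; origin at the centre of its underside. Grip it across its ends, 60 mm apart along its y. It starts in the press of another wood, perhaps a little crooked.
- half_blue: Loose second half of the blue dyed maple blank: wooden block 40 (own x) x 60 (own y, along the grain lines) x 32 mm high, 45 to 85 g; origin at the centre of its underside. Grip it across its ends, 60 mm apart along its y. It starts in the press of another wood, perhaps a little crooked.
- press_maple: Fixed glue-up press told by its clamped first half of pale cream maple. White base 200 (own x) x 96 (own y) x 12 mm, origin under its centre. Open bed: clear top of the base, 12 mm above the bench, from x = -37 mm (aluminium jaw) to x = +37 mm (black veneer on the first half), middle at x = y = 0, open at both y ends. Parts beside the bed: see press_walnut.
- press_walnut: Fixed glue-up press told by its clamped first half of very dark brown walnut. From x = 37 to 78 mm the first half (y -30 to 30 mm, top 44 mm above the bench), then the fence and steel strap, up to 52 mm; on the -x side jaw, tail block and black knob, to x = -122 mm, 46 mm high. Base and bed as press_maple.
- press_padauk: Fixed glue-up press told by its clamped first half of red padauk. White base 200 (own x) x 96 (own y) x 12 mm, origin under its centre. Open bed: clear top of the base, 12 mm above the bench, from x = -37 mm (aluminium jaw) to x = +37 mm (black veneer on the first half), middle at x = y = 0, open at both y ends. Parts beside the bed: see press_walnut.
- press_blue: Fixed glue-up press told by its clamped first half of blue dyed maple. Same build, sizes and axes as press_maple and press_walnut.
- cutting_mat: Fixed dark cutting mat with a pale grid, 200 (own x) x 130 (own y) x 3 mm; origin at the centre of its underside. A pencil and a marking knife, under 15 mm high, lie across it near its two x ends, 70 mm or more from the centre; its middle is clear.
- glue_bottle: White glue bottle with a yellow label band and an orange nozzle, standing on the bench beyond the presses: 60 mm across, 162 mm high, 0.3 kg. Origin at the centre of its underside, z up.

How it is judged:
By the outcome, as a careful person would: the job done as asked, in the order asked, and still so for the second after the job is handed in, with the robot touching nothing.
It also fails if it takes over 141 s, if anything falls off the work surface, if the arm or the gripper's body presses on something with over 40 N, if the wrist force passes 120 N, or if a joint passes its speed limit or range.

## Working session

There is one attempt and no reset: what is moved stays moved. The work goes in short steps, each a Python script; the robot and the scene stay as the last script left them, time stands still between calls to the robot, and variables do not carry over. Pictures are saved under pics/ and viewed, and the job is handed in when it is done.

```bash
ls; mkdir -p pics
python3 - <<'E'
from bench import ctrl, claw, kinematics, get_obs, imaging, order
import cv2
for n in ("scene","side","wrist"):
    m=imaging.camera_model(n); print(n,m)
    im=imaging.snapshot(n); cv2.imwrite(f"pics/{n}0.png",im[:,:,::-1])
print(get_obs())
E
```

```text
pics
scene {'fx': 386.02308089464657, 'fy': 386.02308089464657, 'cx': 277.0201825313452, 'cy': 208.21929179372978, 'rvec': array([ 1.95115044,  1.73588486, -0.55521018]), 'tvec': array([-0.08344907, -0.44977039,  1.36133137])}
side {'fx': 387.4282672735955, 'fy': 387.4282672735955, 'cx': 281.80210902442946, 'cy': 206.76990443426365, 'rvec': array([ 2.42784132, -0.2340134 ,  0.0785912 ]), 'tvec': array([-0.57841256,  0.11387517,  0.94873061])}
wrist {'fx': 363.39548744392977, 'fy': 363.39548744392977, 'cx': 278.4331314756204, 'cy': 209.53847150698246, 'rvec': array([-2.3080841 ,  1.721753  ,  0.27274663]), 'tvec': array([-0.64891002, -0.03980162,  0.38010251])}
{'time_s': 0.15, 'joint_pos': array([ 1.23802537,  0.46817183, -0.01158224,  1.60339117,  0.00602165,
        1.07142867, -0.05627946]), 'joint_vel': array([ 0.00113616, -0.00176397, -0.00010297, -0.00402794, -0.00020008,
        0.00119889,  0.00029397]), 'effort': array([ 1.70620035e-03, -5.32793248e+01,  2.20656989e-02, -2.51553333e+01,
        1.14573335e-02,  5.54905739e-03,  1.25009933e-05]), 'tool_pos': array([ 0.18554041, -0.62254879,  0.25556778]), 'tcp_rot': array([-3.10737638e+00, -4.53307124e-01,  5.14057203e-04]), 'force': array([ 0.25466665, -0.52623163, -0.42159711]), 'moment': array([0.03524117, 0.00214168, 0.0151104 ]), 'opening': 0.08534121117266913}
```

View pics/scene0.png

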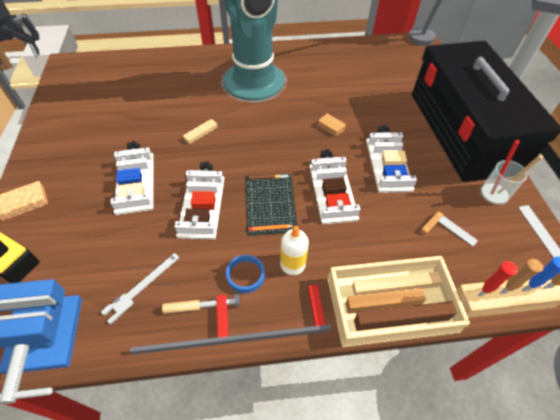

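View pics/side0.png

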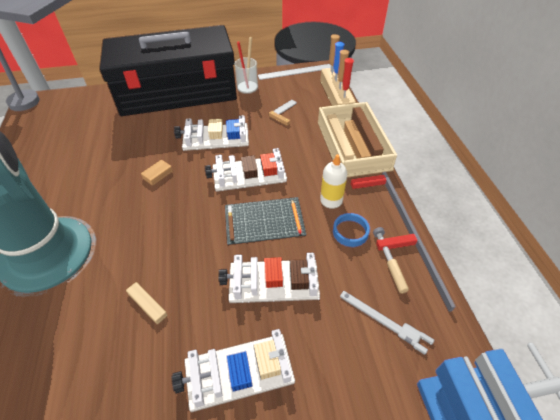

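View pics/wrist0.png

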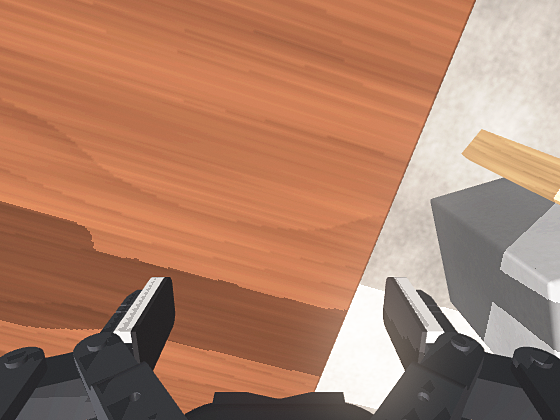

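The scene and side views show the presses in order of +y (left to right in the scene view):

| Press | Scene pixel | Loose half in it |
|---|---|---|
| maple | (133,180) | blue |
| walnut | (202,205) | padauk |
| padauk | (334,190) | walnut |
| blue | (391,160) | maple |

The mat is at (270,203) and the bottle at (293,252). So the job is two swaps. Next I'll take coarse poses from colour masks.

```bash
cat > h.py <<'E'
import numpy as np, cv2
from scipy.spatial.transform import Rotation as R
def ray(m,uv,z):
    uv=np.atleast_2d(np.asarray(uv,float))
    Rm=cv2.Rodrigues(np.asarray(m["rvec"],float))[0]; t=np.asarray(m["tvec"],float)
    d=np.c_[(uv[:,0]-m["cx"])/m["fx"],(uv[:,1]-m["cy"])/m["fy"],np.ones(len(uv))]@Rm
    c=-Rm.T@t
    s=(z-c[2])/d[:,2]
    return (c+s[:,None]*d)[:,:2]
def proj(m,P):
    return cv2.projectPoints(np.atleast_2d(np.asarray(P,float)),np.asarray(m["rvec"],float),np.asarray(m["tvec"],float),np.array([[m["fx"],0,m["cx"]],[0,m["fy"],m["cy"]],[0,0,1.]]),None)[0][:,0]
def down(yaw):  # tool z down; tool y axis = world rotated
    # tool y direction at angle yaw in world (x->y)
    y=np.array([np.cos(yaw),np.sin(yaw),0]); z=np.array([0,0,-1.]); x=np.cross(y,z)
    return R.from_matrix(np.c_[x,y,z]).as_rotvec()
def wrap(a,p=np.pi): return (a+p/2)%p-p/2
E
python3 - <<'E'
from bench import imaging
from h import *
ims=imaging.camera_model("scene"),cv2.imread("pics/scene0.png")
imd=imaging.camera_model("side"),cv2.imread("pics/side0.png")
for nm,(m,im) in (("scene",ims),("side",imd)):
    hsv=cv2.cvtColor(im,cv2.COLOR_BGR2HSV)
    c=im
    print(nm, "cam",-cv2.Rodrigues(m["rvec"])[0].T@m["tvec"])
    for lab,mask in (("white",cv2.inRange(hsv,(0,0,150),(180,40,255))),("blue",cv2.inRange(hsv,(105,150,60),(130,255,255))),("red",cv2.inRange(hsv,(0,190,120),(6,255,255))|cv2.inRange(hsv,(174,190,120),(180,255,255)))):
        n,l,s,ce=cv2.connectedComponentsWithStats(mask)
        for i in range(1,n):
            if s[i,4]>150 or (lab!="white" and s[i,4]>100):
                p=ray(m,ce[i],0.03)[0]
                if 0.2<p[0]<1 and abs(p[1])<0.6: print(lab,s[i].tolist(),ce[i].round(1),"xy@z.03",p.round(3))
cv2.imwrite("pics/scene_crop.png",cv2.resize(ims[1][110:250,100:430],None,fx=2.4,fy=2.4,interpolation=cv2.INTER_CUBIC))
print("mat", ray(ims[0],[[270,203]],0.003), ray(imd[0],[[264,219]],0.003)); print("bottle",ray(ims[0],[[293,268]],0))
E
```

```text
scene cam [ 1.16481307 -0.06233622  0.83773802]
white [367, 132, 50, 60, 1466] [387.8 162.5] xy@z.03 [0.459 0.345]
white [110, 148, 43, 66, 1759] [134.5 180.9] xy@z.03 [ 0.448 -0.36 ]
white [310, 157, 50, 67, 1648] [332.2 189.5] xy@z.03 [0.538 0.169]
white [174, 170, 50, 69, 1794] [200.6 204.8] xy@z.03 [ 0.55  -0.182]
white [439, 217, 38, 29, 319] [457.7 230.8] xy@z.03 [0.703 0.453]
white [282, 229, 26, 27, 488] [294.7 243.6] xy@z.03 [0.693 0.044]
white [101, 253, 78, 71, 878] [135.8 290.8] xy@z.03 [ 0.773 -0.326]
white [334, 272, 74, 61, 283] [353.2 289. ] xy@z.03 [0.825 0.157]
white [0, 296, 56, 8, 228] [ 27.4 299.5] xy@z.03 [ 0.767 -0.56 ]
white [0, 312, 52, 8, 182] [ 23.8 315.5] xy@z.03 [ 0.803 -0.558]
white [0, 344, 53, 58, 1124] [ 18.6 378. ] xy@z.03 [ 0.932 -0.535]
white [0, 405, 50, 15, 331] [ 19.  415.1] xy@z.03 [ 0.999 -0.517]
blue [384, 165, 23, 10, 160] [394.1 169.6] xy@z.03 [0.488 0.355]
blue [117, 169, 24, 15, 298] [128.3 175.7] xy@z.03 [ 0.427 -0.378]
blue [227, 256, 37, 36, 332] [244.7 273.8] xy@z.03 [ 0.76  -0.082]
blue [0, 281, 81, 92, 4596] [ 40.5 326.3] xy@z.03 [ 
[... 867 characters left out ...]
, 111, 83, 4109] [232.  373.5] xy@z.03 [ 0.42  -0.379]
white [482, 352, 38, 68, 322] [500.4 386.5] xy@z.03 [ 0.905 -0.497]
white [464, 357, 34, 63, 315] [480.6 388.7] xy@z.03 [ 0.868 -0.493]
blue [335, 215, 33, 16, 147] [351.5 219.5] xy@z.03 [ 0.755 -0.065]
blue [334, 228, 33, 18, 144] [348.1 239.7] xy@z.03 [ 0.728 -0.124]
blue [228, 352, 24, 39, 666] [238.9 371.1] xy@z.03 [ 0.434 -0.377]
blue [419, 362, 52, 58, 1422] [446.2 397. ] xy@z.03 [ 0.799 -0.495]
blue [477, 369, 27, 51, 148] [490.7 396.6] xy@z.03 [ 0.879 -0.509]
blue [515, 390, 19, 24, 131] [522.5 401.9] xy@z.03 [ 0.93  -0.528]
mat [[ 5.44130661e-01 -2.59154159e-04]] [[5.41795318e-01 1.41821900e-04]]
bottle [[0.74271473 0.03387253]]
```

View pics/scene_crop.png

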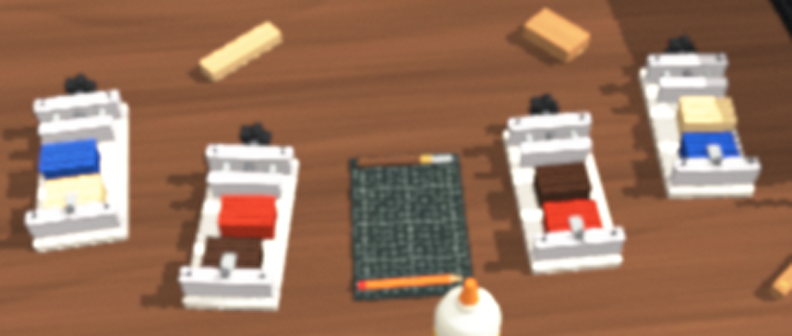

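Run:
```python
from bench import *
from bench import imaging,get_obs,kinematics
from h import *
m=imaging.camera_model("wrist"); o=get_obs()
Rm=cv2.Rodrigues(m["rvec"])[0]; c=-Rm.T@m["tvec"]
T=R.from_rotvec(o["tcp_rot"]).as_matrix()
print("cam in tool",T.T@(c-o["tool_pos"]),"optical axis in tool",T.T@Rm[2],"cam x in tool",T.T@Rm[0])
for p in [(.43,-.375),(.53,-.18),(.53,.165),(.455,.345)]:
  for yaw in (np.pi/2,-np.pi/2):
    for z in (.042,.25): print(p,yaw,z,np.round(kinematics.solve_ik([*p,z],down(yaw)) ,2))
```

```text
cam in tool [ 0.07833743 -0.00022264 -0.11761645] optical axis in tool [-3.07177122e-01 -8.05617780e-05  9.51652357e-01] cam x in tool [-9.67910209e-04  9.99999506e-01 -2.27770291e-04]
(0.43, -0.375) 1.5707963267948966 0.042 [ 1.09  0.73 -0.56  1.89  0.59  0.69  1.74]
(0.43, -0.375) 1.5707963267948966 0.25 [ 1.19  0.44 -0.68  1.77  0.32  1.04  1.96]
(0.43, -0.375) -1.5707963267948966 0.042 [ 0.69  0.64 -0.04  1.92  0.04  0.58 -0.95]
(0.43, -0.375) -1.5707963267948966 0.25 [ 0.71  0.34 -0.07  1.8   0.03  0.99 -0.94]
(0.53, -0.18) 1.5707963267948966 0.042 [ 0.7   0.71 -0.57  1.92  0.59  0.68  1.34]
(0.53, -0.18) 1.5707963267948966 0.25 [ 0.85  0.43 -0.74  1.8   0.34  1.04  1.55]
(0.53, -0.18) -1.5707963267948966 0.042 [ 0.41  0.64 -0.18  1.94  0.19  0.58 -1.47]
(0.53, -0.18) -1.5707963267948966 0.25 [ 0.48  0.34 -0.26  1.82  0.1   0.99 -1.4 ]
(0.53, 0.165) 1.5707963267948966 0.042 [ 0.07  0.71 -0.55  1.93  0.58  0.67  0.72]
(0.53, 0.165) 1.5707963267948966 0.25 [ 0.46  0.58 -1.11  1.8   0.58  1.13  0.72]
(0.53, 0.165) -1.5707963267948966 0.042 [-0.05  0.67 -0.4   1.94  0.43  0.62 -2.3 ]
(0.53, 0.165) -1.5707963267948966 0.25 [ 0.27  0.45 -0.81  1.81  0.37  1.05 -2.25]
(0.455, 0.345) 1.5707963267948966 0.042 [-0.17  0.79 -0.72  1.88  0.74  0.76  0.26]
(0.455, 0.345) 1.5707963267948966 0.25 [ 0.09  0.61 -1.1   1.76  0.59  1.15  0.37]
(0.455, 0.345) -1.5707963267948966 0.042 [-0.26  0.73 -0.59  1.89  0.61  0.7  -2.78]
(0.455, 0.345) -1.5707963267948966 0.25 [-0.88  0.34  0.21  1.82 -0.08  0.99 -2.2 ]
```

Run:
```python
from bench import ctrl,imaging,get_obs,kinematics
from h import *
import pickle
ctrl.goto_joints([0.7,0.34,-0.07,1.8,0.03,0.99,2.2])
D={}
for n,p in dict(maple=(.46,-.37),walnut=(.56,-.18),padauk=(.56,.165),blue=(.485,.345)).items():
    q=kinematics.solve_ik([*p,.2],down(np.pi/2))
    ctrl.reach([*p,.2],down(np.pi/2)); ctrl.wait(.3)
    m=imaging.camera_model("wrist"); im=imaging.snapshot("wrist")
    D[n]=(m,im); cv2.imwrite(f"pics/w1_{n}.png",im[:,:,::-1]); print(n,get_obs()["time_s"],np.round(q,2))
pickle.dump(D,open("w1.pkl","wb"))
g=np.vstack([np.hstack([cv2.resize(D[a][1],(400,300),interpolation=cv2.INTER_AREA) for a in r]) for r in (("maple","walnut"),("padauk","blue"))])
cv2.imwrite("pics/w1_all.png",g[:,:,::-1])
```

```text
maple 2.7833 [ 0.68  0.43 -0.07  1.8   0.04  0.91  2.16]
walnut 4.0 [ 0.35  0.43 -0.13  1.8   0.07  0.91  1.77]
padauk 5.65 [-0.17  0.44 -0.22  1.81  0.12  0.91  1.13]
blue 6.8 [-0.47  0.46 -0.27  1.78  0.15  0.93  0.77]
```

View pics/w1_all.png

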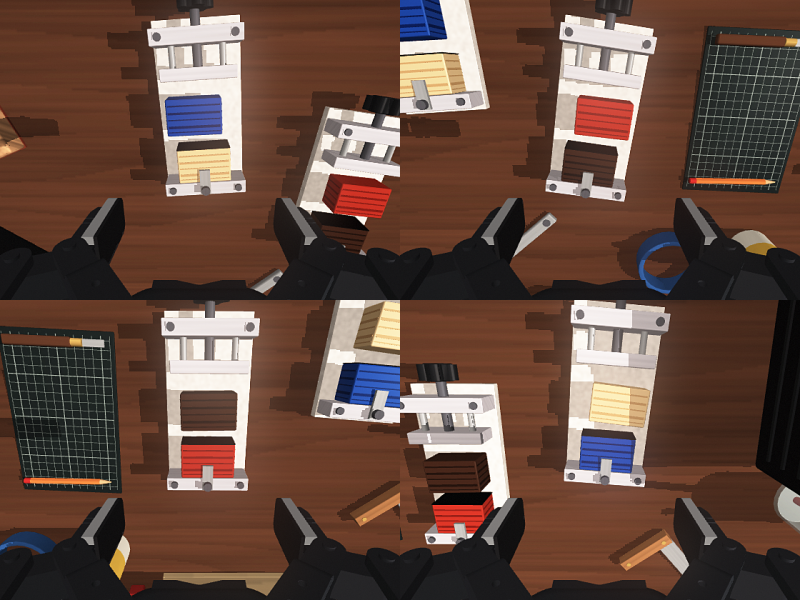

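View pics/w1_walnut.png

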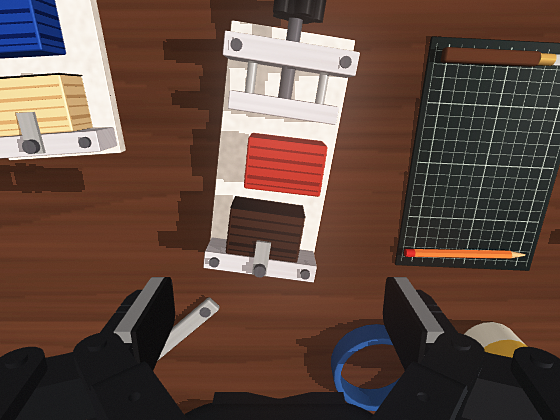

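Run:
```python
import pickle,cv2,numpy as np
D=pickle.load(open("w1.pkl","rb"))
B=dict(maple=(200,10,160,270),walnut=(195,10,170,280),padauk=(215,0,160,275),blue=(215,0,170,275))
for a,b in (("maple","walnut"),("padauk","blue")):
    o=[]
    for n in (a,b):
        x,y,w,h=B[n]; im=D[n][1][y:y+h,x:x+w]
        im=cv2.resize(im,None,fx=2.1,fy=2.1,interpolation=cv2.INTER_CUBIC)
        for k in range(0,w,20): cv2.putText(im,str(x+k),(int(k*2.1),8),0,.3,(255,255,0)); cv2.line(im,(int(k*2.1),9),(int(k*2.1),14),(255,255,0))
        for k in range(20,h,20): cv2.putText(im,str(y+k),(0,int(k*2.1)),0,.3,(255,255,0)); cv2.line(im,(18,int(k*2.1)),(23,int(k*2.1)),(255,255,0))
        im=cv2.copyMakeBorder(im,0,590-im.shape[0],0,380-im.shape[1],cv2.BORDER_CONSTANT)
        o.append(im)
    cv2.imwrite(f"pics/z_{a}.png",np.hstack(o)[:,:,::-1])
```

```text
(no output)
```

View pics/z_maple.png

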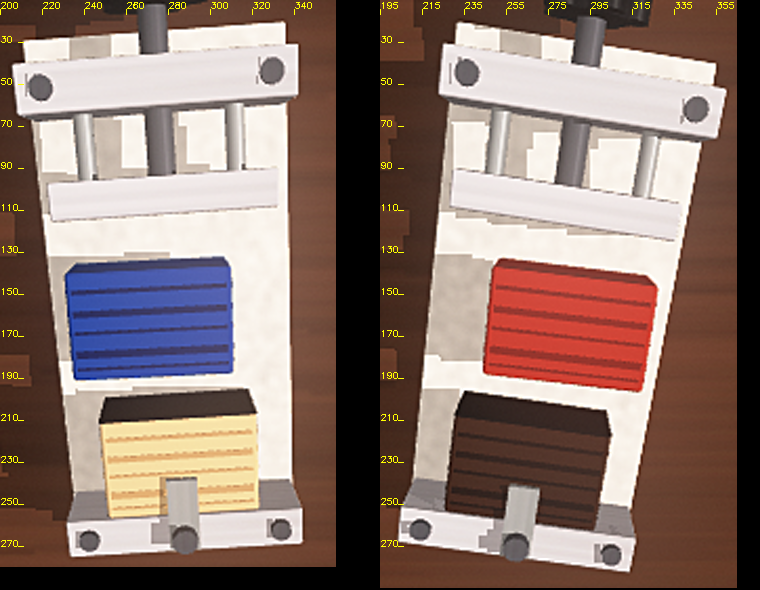

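View pics/z_padauk.png

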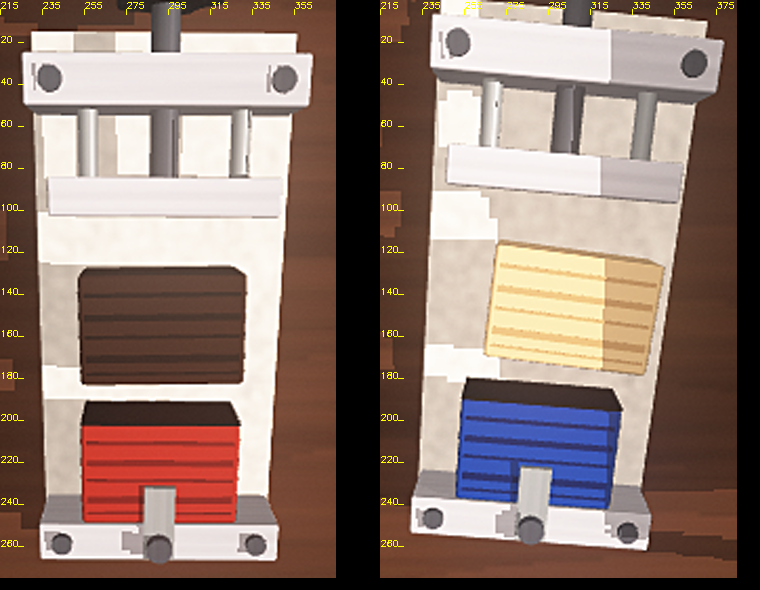

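```bash
cat > fit1.py <<'E'
import pickle,json
from h import *
from scipy.optimize import least_squares
D=pickle.load(open("w1.pkl","rb"))
off=dict(maple=(200,10,0),walnut=(195,10,380),padauk=(215,0,0),blue=(215,0,380))
L=dict(maple=[(22,42),(73,480)],walnut=[(456,24),(415,470)],padauk=[(31,31),(46,490)],blue=[(438,100),(420,470)])
Rr=dict(maple=[(286,24),(292,480)],walnut=[(716,63),(632,500)],padauk=[(297,34),(268,490)],blue=[(707,20),(642,480)])
E=dict(maple=[(22,42),(286,24)],walnut=[(456,24),(716,63)],padauk=[(31,31),(297,34)],blue=[(707,20)])
V=dict(maple=[(106,399),(252,389)],walnut=[(466,391),(603,408)],padauk=[(90,402),(231,402)],blue=[(467,379),(610,390)])
B=dict(maple=[(67,276),(231,269),(233,373),(75,380)],walnut=[(494,268),(657,287),(641,391),(484,375)],padauk=[(81,278),(246,276),(242,383),(80,384)],blue=[(497,248),(664,267),(644,375),(484,357)])
out={}
for n in L:
    m=D[n][0]; ox,oy,dx=off[n]
    f=lambda pts,z: ray(m,[(ox+(u-dx)/2.1,oy+v/2.1) for u,v in pts],z)
    l,r,e,v=f(L[n],.012),f(Rr[n],.012),f(E[n],.012),f(V[n],.012)
    def loc(p,P): 
        c,s=np.cos(p[2]),np.sin(p[2]); return (P-p[:2])@np.array([[c,-s],[s,c]])
    def res(p):
        # image left = -y ; x' forward
        return np.r_[loc(p,l)[:,1]+.048,loc(p,r)[:,1]-.048,loc(p,e)[:,0]+.1,loc(p,v)[:,0]-.037,(loc(p,v)[:,1].mean())]
    p=least_squares(res,[.5,0,0]).x
    print("press",n,p.round(4),"res mm",(res(p)*1e3).round(1))
    b=f(B[n],.044); c=b.mean(0); d=(b[1]-b[0]+b[2]-b[3])/2; g=(b[3]-b[0]+b[2]-b[1])/2
    yaw=np.arctan2(-d[0],d[1]); 
    print("  block in it",c.round(4),"yaw",yaw.round(3),"size",np.linalg.norm(d).round(4),np.linalg.norm(g).round(4),"local",(loc(p,c)*1e3).round(1))
    out[n]=dict(press=p.tolist(),block=[*c.tolist(),float(yaw)])
mm=D["walnut"][0]
q=ray(mm,[(431,37),(396,264),(529,270)],.003); print("mat corners",q.round(4), "centre",((q[0]+q[2])/2).round(4))
json.dump(out,open("fit1.json","w"))
E
python3 fit1.py
```

```text
press maple [ 0.4326 -0.3682  0.0656] res mm [-0.2  0.4 -0.1 -0.7 -0.2  0.4  0.  -0.2  0.6]
  block in it [ 0.4342 -0.3758] yaw 0.043 size 0.0587 0.0384 local [ 1.1 -7.7]
press walnut [ 0.5343 -0.1843 -0.1454] res mm [ 0.5  0.7 -0.1 -0.5  0.7  0.1 -0.  -0.8 -0.6]
  block in it [ 0.5352 -0.1764] yaw -0.113 size 0.0585 0.0391 local [-0.2  7.9]
press padauk [ 0.5262  0.1748 -0.0069] res mm [ 0.1  0.1 -0.4 -0.5 -0.4  0.2  0.2 -0.   0.7]
  block in it [0.5283 0.1745] yaw 0.007 size 0.0589 0.0385 local [ 2.2 -0.3]
press blue [ 0.4443  0.3575 -0.0832] res mm [ 1.   0.5 -0.5 -0.6 -0.7  0.4  0.3 -0.4]
  block in it [0.4474 0.3648] yaw -0.115 size 0.059 0.039 local [2.5 7.5]
mat corners [[ 0.4393 -0.0609]
 [ 0.637  -0.0695]
 [ 0.6438  0.059 ]] centre [ 0.5415 -0.0009]
```

Press fits agree to under 1 mm, and the measured block sizes of about 59 x 39 mm fit a chamfered 60 x 40 block. I'll start the first swap.

```bash
cat > mv.py <<'E'
from bench import ctrl,claw,imaging,get_obs,kinematics
from h import *
import json
F=json.load(open("fit1.json"))
MAT=(.5415,-.0009,0.)
UP=.14
def pose(p,z): return [p[0],p[1],z],down(np.pi/2+p[2])
def pick(p,z):
    ctrl.reach(*pose(p,UP)); ctrl.movel(*pose(p,z+.0),speed=.12); ctrl.wait(.15)
    claw.clamp(40); ctrl.wait(.2); o=get_obs(); print("pick",o["opening"].round(4),o["force"].round(1),o["tool_pos"].round(4))
    ctrl.movel(*pose(p,UP),speed=.15); o=get_obs(); print(" lifted",o["opening"].round(4),o["force"].round(2),"t",o["time_s"])
def place(p,z):
    ctrl.reach(*pose(p,UP)); ctrl.movel(*pose(p,z+.02),speed=.15); ctrl.movel(*pose(p,z+.0005),speed=.04); ctrl.wait(.3)
    o=get_obs(); print("place",o["opening"].round(4),o["force"].round(1),o["tool_pos"].round(4))
    claw.open_jaws(); ctrl.wait(.2); ctrl.movel(*pose(p,UP),speed=.15); print(" t",get_obs()["time_s"])
def look(p,name):
    ctrl.reach([p[0],p[1],.2],down(np.pi/2)); ctrl.wait(.3)
    m=imaging.camera_model("wrist"); im=imaging.snapshot("wrist"); cv2.imwrite(f"pics/{name}.png",im[:,:,::-1])
    import pickle; pickle.dump((m,im),open(name+".pkl","wb"))
E
python3 - <<'E'
from mv import *
pick(F["maple"]["block"],.041); place(MAT,.032)
pick(F["blue"]["block"],.041); place(F["maple"]["press"],.041)
look((.46,-.37),"w2_maple")
im=cv2.imread("pics/w2_maple.png")[10:280,200:360]
cv2.imwrite("pics/w2_maple_z.png",cv2.resize(im,None,fx=2.1,fy=2.1,interpolation=cv2.INTER_CUBIC))
E
```

```text
Traceback (most recent call last):
  File "mv.py", line 10, in pick
    claw.clamp(40); ctrl.wait(.2); o=get_obs(); print("pick",o["opening"].round(4),o["force"].round(1),o["tool_pos"].round(4))
                                                             ^^^^^^^^^^^^^^^^^^
AttributeError: 'float' object has no attribute 'round'
```

Only the print failed, and the gripper is clamped on blue. I'll fix that and carry on from there.

```bash
sed -i 's/o\["opening"\].round(4)/round(o["opening"],4)/g' mv.py
python3 - <<'E'
from mv import *
o=get_obs(); print(o["opening"],o["force"].round(1),o["tool_pos"],o["time_s"])
ctrl.movel(*pose(F["maple"]["block"],UP),speed=.15)
o=get_obs(); print(o["opening"],o["force"].round(1))
assert o["opening"]>.05
place(MAT,.032)
pick(F["blue"]["block"],.041); place(F["maple"]["press"],.041)
look((.46,-.37),"w2_maple")
im=cv2.imread("pics/w2_maple.png")[10:280,200:360]
cv2.imwrite("pics/w2_maple_z.png",cv2.resize(im,None,fx=2.1,fy=2.1,interpolation=cv2.INTER_CUBIC))
E
```

```text
0.059018868639404615 [-0.8  1.2  6.2] [ 0.43449306 -0.37606683  0.0416212 ] 11.05
0.05924881569753752 [-0.4  0.3 -1. ]
place 0.0595 [-2.   0.2  4.6] [ 0.5412 -0.0009  0.0326]
 t 16.425
pick 0.0592 [-1.1 -0.4  6. ] [0.4477 0.3651 0.0417]
 lifted 0.0593 [-0.77  0.59 -0.71] t 20.325
place 0.0592 [-2.2  2.   5.3] [ 0.4325 -0.368   0.0417]
 t 25.9167
```

View pics/w2_maple_z.png

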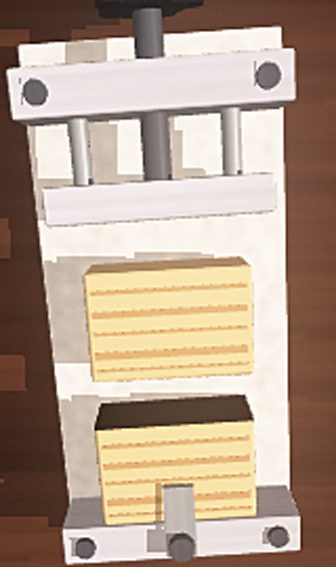

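The maple half sits in the middle of press_maple, parallel to its partner, with the loose top at about (84–253, 266–382) in the crop. I'll put numbers on that.

```bash
cat > meas.py <<'E'
import pickle
from h import *
from scipy.optimize import least_squares
def meas(m,f0,L,Rr,E,V,B,H):
    f=lambda pts,z: ray(m,[f0(*q) for q in pts],z)
    l,r,e,v=f(L,.012),f(Rr,.012),f(E,.012),f(V,.012)
    def loc(p,P):
        c,s=np.cos(p[2]),np.sin(p[2]); return (P-p[:2])@np.array([[c,-s],[s,c]])
    res=lambda p:np.r_[loc(p,l)[:,1]+.048,loc(p,r)[:,1]-.048,loc(p,e)[:,0]+.1,loc(p,v)[:,0]-.037]
    p=least_squares(res,[.5,0,0]).x
    print("press",p.round(4),(res(p)*1e3).round(1))
    b=f(B,.044); c=b.mean(0); d=(b[1]-b[0]+b[2]-b[3])/2
    print(" block",c.round(4),"yaw rel deg",round(np.degrees(np.arctan2(-d[0],d[1])-p[2]),2),"local mm",(loc(p,c)*1e3).round(1),"ends y",(loc(p,b)[:,1]*1e3).round(1))
    print(" first half near top corners local",(loc(p,f(H,.044))*1e3).round(1))
E
python3 - <<'E'
from meas import *
m,_=pickle.load(open("w2_maple.pkl","rb"))
meas(m,lambda u,v:(200+u/2.1,10+v/2.1),[(18,45),(68,485)],[(281,27),(290,480)],[(18,45),(281,27)],[(102,404),(249,394)],[(84,275),(252,266),(253,373),(95,382)],[(96,431),(255,421)])
E
```

```text
press [ 0.4322 -0.3684  0.0653] [ 0.4  0.3 -0.5 -0.2 -0.2  0.3  0.  -0.2]
 block [ 0.4319 -0.3673] yaw rel deg -0.65 local mm [-0.3  1.1] ends y [-28.4  31.   30.1 -28.2]
 first half near top corners local [[ 38.1 -29.6]
 [ 38.1  30.3]]
```

It is within about 1 mm and 0.7°, which is good. I'll do the rest the same way and look at every press afterwards.

Run:
```python
from mv import *
pick(MAT,.032); place(F["blue"]["press"],.041)
look((.485,.345),"w2_blue")
pick(F["padauk"]["block"],.041); place(MAT,.032)
pick(F["walnut"]["block"],.041); place(F["padauk"]["press"],.041)
look((.56,.165),"w2_padauk")
pick(MAT,.032); place(F["walnut"]["press"],.041)
look((.56,-.18),"w2_walnut")
o=[]
for n,(x,y) in dict(blue=(215,0),padauk=(215,0),walnut=(200,10)).items():
    im=cv2.imread(f"pics/w2_{n}.png")[y:y+285,x:x+127+38]
    o.append(cv2.resize(im,None,fx=1.6,fy=2.1,interpolation=cv2.INTER_CUBIC))
cv2.imwrite("pics/w2_z.png",np.hstack(o)); print(get_obs()["time_s"])
cv2.imwrite("pics/scene2.png",imaging.snapshot("scene")[:,:,::-1])
```

```text
pick 0.0596 [-1.2  0.5  5.9] [ 0.5418 -0.0009  0.0326]
 lifted 0.0595 [-0.31 -0.29 -1.4 ] t 30.6833
place 0.0597 [-2.4 -0.9  4.9] [0.444  0.3575 0.0416]
 t 35.075
pick 0.0594 [-1.2 -0.   6.2] [0.5287 0.1746 0.0416]
 lifted 0.0594 [ 0.16  0.65 -0.36] t 39.075
place 0.0594 [-1.3  1.   5.6] [ 0.5413 -0.0008  0.0326]
 t 42.925
pick 0.0593 [-0.1  0.8  5.9] [ 0.5356 -0.1765  0.0416]
 lifted 0.0595 [-0.04  0.83 -1.73] t 46.15
place 0.0593 [-2.4 -0.9  5.8] [0.5259 0.1749 0.0416]
 t 50.475
pick 0.0591 [-1.3  0.7  5.7] [ 0.5419 -0.0008  0.0325]
 lifted 0.0591 [ 0.54  1.08 -0.01] t 54.575
place 0.0592 [-1.8  1.3  5.7] [ 0.5341 -0.1841  0.0416]
 t 58.3333
59.05
```

View pics/w2_z.png

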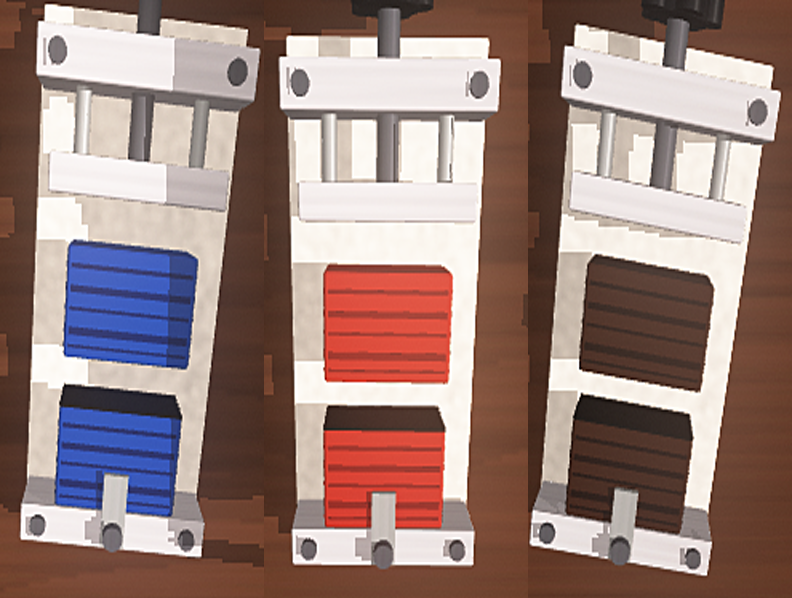

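View pics/scene2.png

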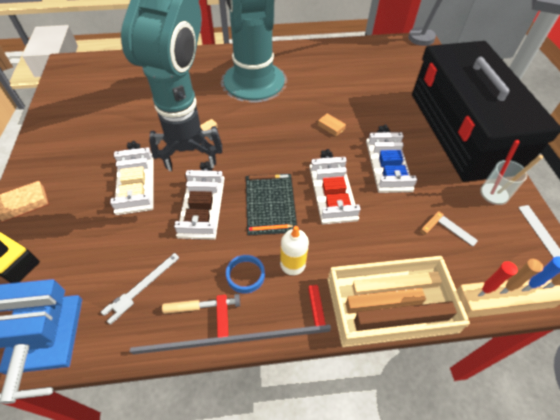

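All four woods now match, with the bottle standing at (293,252) and the mat clear. I'll measure the three remaining placements from the zoomed crops.

Run:
```python
from meas import *
def go(n,ox,oy,dx,*a):
    m,_=pickle.load(open(f"w2_{n}.pkl","rb")); print(n)
    meas(m,lambda u,v:(ox+(u-dx)/1.6,oy+v/2.1),*a)
go("blue",215,0,0,[(41,100),(28,472)],[(247,30),(196,490)],[(247,30)],[(66,385),(178,400)],[(68,249),(197,260),(187,368),(64,355)],[(61,406),(181,419)])
go("padauk",215,0,264,[(287,37),(298,495)],[(489,39),(467,495)],[(287,37),(489,39)],[(331,406),(440,407)],[(324,272),(452,275),(448,382),(325,381)],[(325,430),(445,430)])
go("walnut",200,10,528,[(576,25),(542,485)],[(773,66),(707,508)],[(576,25),(773,66)],[(582,394),(689,412)],[(586,264),(714,286),(701,391),(580,374)],[(574,418),(692,439)])
```

```text
blue
press [ 0.4448  0.3572 -0.0838] [ 0.5  0.8 -0.5 -0.8 -0.5 -0.4  0.9]
 block [0.4434 0.3577] yaw rel deg 0.67 local mm [-1.4  0.4] ends y [-29.4  29.6  30.  -28.8]
 first half near top corners local [[ 36.9 -29.1]
 [ 36.9  29.6]]
padauk
press [ 0.5262  0.1749 -0.0065] [ 0.4  0.4 -0.5 -0.4  0.   0.1 -0.1 -0.1]
 block [0.5255 0.1752] yaw rel deg -0.33 local mm [-0.7  0.2] ends y [-29.2  29.7  29.8 -29.3]
 first half near top corners local [[ 37.5 -29.6]
 [ 37.1  29.2]]
walnut
press [ 0.5343 -0.1843 -0.1488] [ 0.7  0.8 -0.5 -1.   0.5  0.   0.2 -0.7]
 block [ 0.5336 -0.1837] yaw rel deg 1.58 local mm [-0.8  0.5] ends y [-30.   29.9  30.5 -28.4]
 first half near top corners local [[ 37.5 -29.5]
 [ 37.2  29.3]]
```

The readings are within 1.5 mm. Walnut's 1.6° could be my pixel reading, so I'll check it with edge line fits on the same image.

Run:
```python
from meas import *
for n in("walnut","padauk","blue"):
    m,im=pickle.load(open(f"w2_{n}.pkl","rb"))
    g=cv2.cvtColor(im,cv2.COLOR_RGB2GRAY).astype(float)
    F={"walnut":(232,308,188,285),"padauk":(254,328,180,265),"blue":(257,328,165,250)}[n]
    u0,u1,mid,_=F
    hs=cv2.cvtColor(im,cv2.COLOR_RGB2HSV)
    ch=g if n=="walnut" else -hs[:,:,1].astype(float)
    # bottom edge of the loose block (z=.044) : strongest dark->bright step down in rows near mid; base of veneer: bright->dark
    def edge(sign,r0,r1,us,src):
        P=[]
        for u in us:
            d=sign*np.diff(cv2.GaussianBlur(src,(1,3),0)[r0(u):r1(u),u]); k=int(d.argmax())
            o=0
            if 0<k<len(d)-1:
                a,b,c=d[k-1:k+2]; o=.5*(a-c)/(a-2*b+c+1e-9)
            P.append((u,r0(u)+k+.5+o))
        return np.array(P)
    sl={"walnut":.13,"padauk":.0,"blue":.09}[n]; c0={"walnut":(271,192),"padauk":(290,181.5),"blue":(294,172)}[n]
    ln=lambda du:(lambda u:int(c0[1]+sl*(u-c0[0])+du))
    us=range(c0[0]-25,c0[0]+26)
    b=edge(+1,ln(-8),ln(6),us,g); v=edge(-1,ln(5),ln(18),[u-5 for u in us],g)
    for lab,P,z in(("loose edge",b,.044),("veneer foot",v,.012)):
        w=ray(m,P,z); vx,vy,_,_=cv2.fitLine(w.astype(np.float32),cv2.DIST_HUBER,0,.01,.01).ravel()
        print(n,lab,"yaw deg",round(np.degrees(np.arctan(-vx/vy)),2),"mean",w.mean(0).round(4), "sd mm",(np.std((w-w.mean(0))@[vy,-vx])*1e3).round(2))
```

```text
walnut loose edge yaw deg -8.25 mean [ 0.5527 -0.1857] sd mm 0.13
walnut veneer foot yaw deg -8.51 mean [ 0.5704 -0.1908] sd mm 0.14
padauk loose edge yaw deg -0.44 mean [0.545  0.1738] sd mm 0.13
padauk veneer foot yaw deg -0.38 mean [0.5623 0.1706] sd mm 0.05
blue loose edge yaw deg -4.69 mean [0.4627 0.3567] sd mm 0.11
blue veneer foot yaw deg -4.69 mean [0.4803 0.3539] sd mm 0.14
```

The line fits put each of the three loose halves within 0.3° of its partner, with a gap of about 17 mm. That makes walnut's 1.6° a reading error, so I'm handing in.

Run:
```python
from bench import order,get_obs
print(get_obs()["time_s"]); print(order.job_done()); print(get_obs()["time_s"])
```

```text
59.1
the job is handed in; nothing more can be done
None
the job is handed in; nothing more can be done
```

All four loose halves now lie in the press of their own wood, and I handed the job in at about 59 s. I swapped blue with maple, then padauk with walnut, using the middle of the cutting mat as the spare spot.

**Last checks, from the wrist camera:**
- **Position:** each half is within about 1.5 mm of the middle of its bed, and the ends line up with its partner to about 1 mm.
- **Squareness:** edge line fits put walnut, padauk and blue within 0.3° of their partners. Maple read 0.65° off by hand-picked corners only.
- **Scene:** in the last overall picture the glue bottle was standing, the mat was clear, and the arm was raised and touching nothing.

**One disagreement:** hand-picked corners first gave walnut 1.6° off square. The line fit gave about 0.3°, so I took the first figure as pixel-reading error.

**One slip:** a print error stopped my first script just after it gripped the blue half. I carried on from there and nothing was disturbed.

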